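Shut the marked air valve under a sliding cover

TASK

Shut off the air to the paste dispenser: push the manifold box's cover all the way back to uncover the valves, then push the handle with the round disc on its end round to the left until it is fully shut against its stop. Only push: do not lift the cover off the box, leave the two plain handles as they are, and do not disturb anything else on the bench.

Things in the scene. Friction and masses are not known exactly. Their poses are not given: they have to be found in the camera images.
- manifold_box: Grey steel air manifold box fixed to the bench, 296 mm deep (x), 338 wide (y), 69 high. Origin: under its middle, where compartment and deck meet; x to its rear (away from the robot at yaw 0), y left, z up; turned up to 20 degrees either way. Rear half: closed flat deck at z 60 mm, onto which the cover slides between side guide walls (top z 69) to a rear stop wall.
- compartment (a point): Middle of the floor of the open-topped valve compartment, the front half of the box (axes as the box's; z 5 mm, 65 mm in front of the box's origin). Inside it is 130 mm deep (x) and 310 mm wide (y); its rim is at z 60 mm. It holds three valve handles side by side, hidden by the cover at the start.
- cover: Loose flat aluminium cover, 146 mm deep (x), 324 wide (y), 6 thick, about 0.45 kg, lying on the box rim at z 60 mm over the compartment, axes along the box's. Origin: centre of the underside. It slides to the rear of the box (+x) by 130 to 143 mm until it meets the rear stop wall; its origin is then at x = +77 mm in the box's frame.
- cover_lip (a point): Middle of the front (-x) face of the raised lip on top of the cover, the face to push. The lip is 120 mm long along y, 10 mm thick and stands 15 mm above the plate (top at z 81 mm); this point is half-way up it, 55 mm in front of the cover's centre.
- disc_handle (a joint): Turn of the steel valve handle marked by a round disc (28 mm across, 20 high) on its end. 0 = open, pointing to the front of the box (its -x); pi/2 = shut, at the stop, pointing to the box's left (+y): it shuts clockwise seen from above. Starts at 0 to 0.2, stays where left; takes about 2 to 3 N at the disc.
- disc_axis (a point): On the vertical turning axis of the disc handle, at its top (z 51 mm). The three handles' axes stand 35 mm in front of the box's origin, at y = -100, -10 and +80 mm; which is where varies. The bar is 12 mm wide, z 33 to 51 mm, and reaches 62 mm from the axis. Below: brass valve body up to z 29 mm within 25 mm of the axis, thin pipe along x up to z 23 mm.
- disc_end (a point): Centre of the disc on the marked handle, 58 mm from the axis, at z 51 mm (the disc's top is 2 mm higher).
- plain1_end (a point): Near the end of a plain handle (straight bar without a disc, otherwise like the marked one, about open), 58 mm from its axis, at z 51 mm. To be left as it is.
- plain2_end (a point): Near the end of a plain handle (straight bar without a disc, otherwise like the marked one, about open), 58 mm from its axis, at z 51 mm. To be left as it is.
- plain1_axis (a point): Turning axis of that first plain handle, at z 51 mm.
- plain2_axis (a point): Turning axis of the second plain handle, at z 51 mm.
- syringe: White solder-paste syringe lying on the bench, 160 mm long along its x, 22 mm thick (flange 36 mm). Origin under it at the barrel's middle. Bystander, loose.
- flux_jar: Closed jar, 48 mm across, 60 mm high, origin at the centre of its underside. Bystander, loose.
- nozzle_cup: Clear cup, 56 mm across, 50 mm high, origin at the centre of its underside. Bystander, loose.
- part_reel: Black component reel lying flat, 90 mm across, 12 mm high, origin at the centre of its underside. Bystander, loose.
- screwdriver: Screwdriver lying along its x, 150 mm long. Bystander, loose.
- circuit_board: Small copper-coloured circuit board, 50 x 50 x 7 mm, lying flat, origin at the centre of its underside. Bystander, loose.
- solvent_bottle: Bottle, 50 mm across, 100 mm high, standing behind the box, origin at the centre of its underside. Bystander, loose.

How it is judged:
On the way, in this order (a step that is already met when the one before it is completed fails the run):
1. the cover is slid back off the valve compartment while the marked handle is still open (x of cover in the frame of manifold_box above 0.06 m and value of joint disc_handle below 0.6 rad and z of cover in the frame of manifold_box between 0.056 and 0.064 m and angle between cover's own z axis and vertical below 0.04 rad), for 0.2 s.
2. the disc-ended handle is pushed fully shut (value of joint disc_handle above 1.47 rad and x of cover in the frame of manifold_box above 0.06 m), for 0.2 s.
At the end, for the whole second after the job is handed in: The disc-ended handle stands within about 0.1 rad (6 degrees) of its shut stop; the cover lies flat on the box, at rest, slid back to within 17 mm of its rear stop; the ends of the two plain handles are within 15 mm of where they began (all of step 2 and velocity of joint disc_handle below 0.05 rad/s and z of cover in the frame of manifold_box between 0.056 and 0.064 m and angle between cover's own z axis and vertical below 0.04 rad and linear speed of cover below 0.01 m/s and distance of each of plain1_end, plain2_end from where it was at the start of the episode below 0.015 m); the robot touches nothing.
It fails at once if the cover is lifted or tipped off the box (more than 12 mm up or 0.12 rad) (z of cover in the frame of manifold_box above 0.072 m or angle between cover's own z axis and vertical above 0.12 rad).
It fails at once if a plain handle is turned (its end moves more than 25 mm) (distance of any of plain1_end, plain2_end from where it was at the start of the episode above 0.025 m).
It fails at once if a bystander is lifted, carried or pushed more than 25 mm, or a standing one is tipped (distance of any of syringe, flux_jar, nozzle_cup, part_reel, screwdriver, circuit_board, solvent_bottle from where it was at the start of the episode above 0.025 m or angle between any of flux_jar, nozzle_cup, solvent_bottle's own z axis and vertical above 0.5 rad).
It also fails if it takes over 51 s, if anything falls off the work surface, if the arm or the gripper's body presses on something with over 40 N, if the wrist force passes 120 N, or if a joint passes its speed limit or range.

ROBOT

A 7-joint arm with a two-finger parallel gripper is mounted at the origin on the work surface. World frame = base frame: x ahead of the robot, y to its left, z up, the work surface at z = 0. Lengths are in m, angles in rad, forces in N, time in s.
With the tool pointing down it reaches from about 0.4 to 0.85 m from the base axis. Payload 10.4 kg.
Tool frame: the origin (TCP) lies at the very end of the fingers, on their centre line; the grasp point (between the pads) lies r.tcp_to_grasp behind it (r.tcp_to_grasp is the distance from the TCP to the grasp point, in m); z points along the fingers, y is the direction in which the jaws open and shut (so a half turn about z gives the same grasp; the last joint's range is limited). The gripper opens to 87 mm and grips with 3 to 60 N. Pads are 19 mm wide; open, the fingers measure 117 mm over their backs; the gripper's body (75 mm by 190 mm) begins 51 mm behind the grasp point.
Start: joints at [1.219, 0.332, -0.065, 1.46, 0.022, 1.35, -0.088], TCP at [0.202, -0.592, 0.223] pointing down, gripper open.
Joint ranges: [-2.6, 2.6], [-0.5, 2.12], [-1.47, 1.34], [0.16, 2.42], [-1.27, 4.41], [0.06, 2.06], [-2.6, 2.6]. Speed limits (rad/s): [2.22, 2.22, 2.79, 2.79, 3.14, 3.14, 3.14].

INTERFACE

Orientations are given as a unit quaternion [x, y, z, w].
In Python, from bench import r gives the robot as it stands. The module is installed in compiled form; this text tells all that it offers.
- The arm moves only by the shell command python3 -m inch 'ROWS' [FORCE]. ROWS is JSON, a list of rows, each an object with "offset": the shift along the tool's x, y, z in m, a list of three; "turn": the turn, a rotation vector about the tool's x, y, z in degrees, a list of three; "fingers": the finger opening in m, from 0 to 0.087. A call has 1 to 5 rows; each row shifts and turns the pose as measured when the row begins, along the tool's axes as they then stand; what a row does not reach is not made up. A row lasts 1/8 s, in which the tool goes at most 62.5 mm and 10.7 degrees, less where a joint would pass 70% of its speed; a pose out of reach is approached as far as the arm can. A call with a gripper value outside its range is refused whole. The fingers move at their own pace and stop on an object; FORCE is the grip in N (left out, the last holds). Time passes only in rows, so rows that do not move let the fingers close. It gives the time, the measured TCP pose, the force and the opening at its end, in the units of the state.
- r.read_state(): the state, without advancing time (a new reading comes with each control period).
- r.camera(name): name is "scene" or "top" or "wrist"; returns the picture (420x560x3 uint8, red, green, blue); there is no depth.
- r.camera_model(name): a dict with "fx", "fy", "cx", "cy" (pixels), "dist" ([k1, k2, p1, p2, k3] as OpenCV has them; the pictures are not rectified), "world_from_camera" (4x4, takes a point from camera to world coordinates); the wrist camera has in their place "mount" (4x4, takes a point from camera to tool coordinates, whose origin is the TCP and whose axes are the flange's). Camera axes: x right, y up, looking along -z (the intrinsics and any distortion apply to the point x, -y, -z); pixel columns grow to the right and rows downward; lengths in m; the calibration is good to about 2 mm. A picture is of the moment at which its call begins: read the wrist's pose just before it. camera_model takes no time and is no camera call.
- r.close_job(): hands the job in, once; it reports no verdict.
Trained networks look in the newest picture that a camera, given by its name, has taken for a name from the list of things; names that differ only in an ending like _2 or _b are one class to them, and where a whole thing is asked for, a point or a joint stands for the part that bears it (a point fixed in the world has none). Each returns a list of dicts, best first, with "score" (0 to 1); they miss things now and then, are a little off and sometimes report something else, mostly with a low value. They report only what shows in the picture. A call takes as long as a camera call.
- r.cut_out(name, camera): "region" (420x560 bool, what is visible of it) and "extent" ([left, top, right, bottom] in pixels, round what is visible of it).
The state is a dict: "time": time; "joint_positions": joint angles; "joint_vel": joint speeds; "joint_torque": joint torques, N m; "ee_pos": TCP position; "eef_rot": TCP orientation; "ft_force": force on the tool from outside, world axes, zero at the start; "torque": the same for the moment, N m; "width": finger opening in m.
Only numpy, scipy, OpenCV 4.12 (cv2) and the standard library are available. Lean on these libraries where they do the work, as an engineer would, in place of code of your own. Each camera call takes 0.05 s, during which the arm holds its last target. There are 200 camera calls.

## Working session

There is one attempt and no reset: what is moved stays moved. The work goes in short steps, Python scripts to look and compute and a shell command to move; the robot and the scene stay as the last step left them, time stands still between calls to the robot, and variables do not carry over. Pictures are saved under pics/ and viewed, on a budget of 10 in all, crops included, one or two more only if the job needs it, and the job is handed in when it is done.

```bash
mkdir -p pics; cat > h.py <<'E'
import numpy as np, cv2
from bench import r
from scipy.spatial.transform import Rotation as R
def cam(name):
    m=r.camera_model(name)
    K=np.array([[m['fx'],0,m['cx']],[0,m['fy'],m['cy']],[0,0,1.]])
    if 'world_from_camera' in m: T=np.array(m['world_from_camera'])
    else:
        s=r.read_state();P=np.eye(4);P[:3,:3]=R.from_quat(s['eef_rot']).as_matrix();P[:3,3]=s['ee_pos'];T=P@np.array(m['mount'])
    return K,np.array(m['dist']),T
def back(c,px,z):
    K,d,T=c
    u=cv2.undistortPoints(np.array(px,float).reshape(-1,1,2),K,d).reshape(-1,2)
    D=np.c_[u[:,0],-u[:,1],-np.ones(len(u))]@T[:3,:3].T
    o=T[:3,3]
    return o+D*((z-o[2])/D[:,2])[:,None]
def proj(c,X):
    K,d,T=c
    p=(np.atleast_2d(X)-T[:3,3])@T[:3,:3]
    p=p*[1,-1,-1]
    return cv2.projectPoints(p,np.zeros(3),np.zeros(3),K,d)[0].reshape(-1,2)
def save(name,img): cv2.imwrite('pics/'+name,img[:,:,::-1])
E
python3 - <<'E'
from h import *
s=r.read_state();print({k:np.round(v,3) for k,v in s.items()})
for n in('top','scene'):
    c=cam(n);save(n+'1.png',r.camera(n))
    print(n,c[2].round(2).tolist())
    for t in('manifold_box','cover','cover_lip'):
        for q in r.cut_out(t,n)[:2]:
            cn=cv2.minAreaRect(np.argwhere(q['region'])[:,::-1].astype(np.float32))
            b=cv2.boxPoints(cn)
            print(t,round(q['score'],2),np.round(q['extent']),b.round().tolist(),back(c,b,{'manifold_box':.06,'cover':.066,'cover_lip':.081}[t])[:,:2].round(3).tolist())
E
```

```text
{'time': np.float64(0.0), 'joint_positions': array([ 1.219,  0.333, -0.065,  1.461,  0.022,  1.35 , -0.089]), 'joint_vel': array([-0.   ,  0.001, -0.001,  0.   ,  0.001, -0.001,  0.001]), 'joint_torque': array([-0.0000e+00, -6.2326e+01,  2.5000e-02, -3.8991e+01, -6.1000e-02,
        4.0000e-02,  0.0000e+00]), 'ee_pos': array([ 0.202, -0.591,  0.222]), 'eef_rot': array([ 0.987,  0.164, -0.   , -0.001]), 'ft_force': array([-0.387,  0.001, -0.016]), 'torque': array([0.03 , 0.03 , 0.029]), 'width': np.float64(0.087)}
top [[-0.01, 1.0, -0.09, 0.49], [-1.0, -0.01, 0.0, 0.04], [0.0, 0.09, 1.0, 1.27], [0.0, 0.0, 0.0, 1.0]]
manifold_box 0.6 [168. 126. 338. 284.] [[164.0, 261.0], [194.0, 117.0], [343.0, 149.0], [312.0, 292.0]] [[0.488, 0.297], [0.815, 0.232], [0.74, -0.108], [0.416, -0.034]]
manifold_box 0.37 [252. 115. 276. 143.] [[253.0, 117.0], [274.0, 117.0], [274.0, 140.0], [253.0, 140.0]] [[0.815, 0.097], [0.815, 0.049], [0.761, 0.049], [0.762, 0.097]]
cover 0.8 [168. 187. 321. 278.] [[168.0, 250.0], [182.0, 185.0], [324.0, 216.0], [311.0, 281.0]] [[0.51, 0.287], [0.657, 0.257], [0.585, 
[... 271 characters left out ...]
291.0], [286.0, 313.0]] [[0.38, 0.073], [0.428, 0.065], [0.419, 0.016], [0.371, 0.025]]
scene [[-0.37, -0.71, 0.6, 1.2], [0.93, -0.27, 0.25, 0.29], [-0.01, 0.65, 0.76, 0.85], [0.0, 0.0, 0.0, 1.0]]
manifold_box 0.98 [201. 155. 423. 342.] [[190.0, 259.0], [274.0, 127.0], [426.0, 224.0], [343.0, 356.0]] [[0.757, -0.102], [0.338, -0.102], [0.507, 0.304], [0.838, 0.232]]
cover 0.86 [247. 161. 418. 267.] [[247.0, 201.0], [275.0, 146.0], [417.0, 219.0], [389.0, 274.0]] [[0.586, -0.06], [0.407, -0.07], [0.508, 0.283], [0.657, 0.263]]
cover_lip 0.92 [250. 161. 419. 272.] [[246.0, 203.0], [274.0, 148.0], [418.0, 220.0], [390.0, 275.0]] [[0.604, -0.053], [0.428, -0.065], [0.521, 0.285], [0.669, 0.266]]
```

View top.

View pics/top1.png

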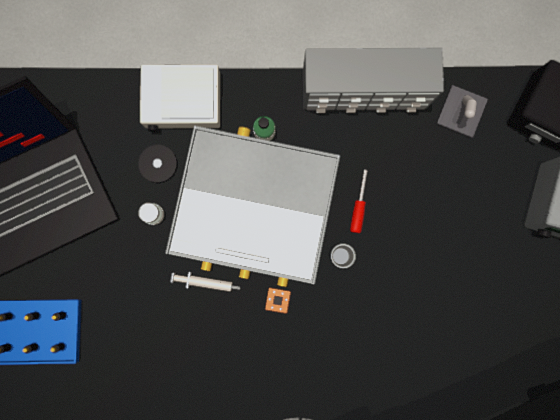

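View pics/scene1.png

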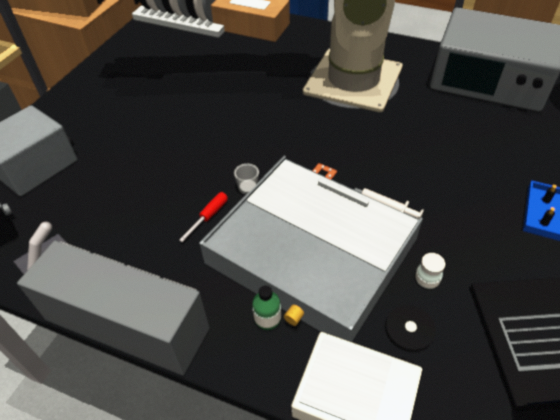

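```bash
python3 -m inch '[{"offset":[0.05,0,0],"turn":[0,0,10.5],"fingers":0.04},{"offset":[0.05,0,0],"turn":[0,0,10.5],"fingers":0.04},{"offset":[0.05,0,0],"turn":[0,0,10.3],"fingers":0.04}]'
cat >> h.py <<'E'
def fit(c,pairs):
    # pairs: box-frame xyz, pixel -> box x,y,yaw
    from scipy.optimize import least_squares
    P=np.array([p for p,_ in pairs]);U=np.array([u for _,u in pairs],float)
    f=lambda v:(proj(c,P@R.from_euler('z',v[2]).as_matrix().T+[v[0],v[1],0])-U).ravel()
    s=least_squares(f,[.61,.1,-.2],loss='soft_l1');return s.x,s.fun
def togo(goal):
    s=r.read_state();M=R.from_quat(s['eef_rot']).as_matrix()
    print('pos',s['ee_pos'].round(4),'yaw',np.degrees(np.arctan2(M[1,0],M[0,0])).round(2),'tilt',np.degrees(np.arccos(-M[2,2])).round(2),'F',s['ft_force'].round(1),'t',round(float(s['time']),2),'w',round(float(s['width']),4),'togo(tool)',(M.T@(np.array(goal)-s['ee_pos'])).round(4))
E
python3 - <<'E'
from h import *
c=cam('top')
pairs=[((.148,.169,.069),(196,128)),((.148,-.169,.069),(339,154)),((-.148,-.169,.06),(313,283)),((-.148,.169,.06),(166,252))]
v,e=fit(c,pairs);print(v,np.degrees(v[2]),e.round(1))
A=np.array([*v[:2],0]);M=R.from_euler('z',v[2]).as_matrix()
lip=A+M@[-.066-.055,0,.0735];print('lip',lip)
togo(A+M@[-.066-.055-.03,0,.2])
E
```

```text
time: 0.78
ee_pos: [0.3465, -0.5723, 0.2231]
eef_rot: [0.993, -0.117, -0.001, 0.001]
ft_force: [-0.0, -0.5, 0.1]
width: 0.065
[ 0.6153548   0.096995   -0.21278368] -12.19160684707115 [-1.9 -3.3  0.5  0.7  0.5  0.1 -0.   0.3]
lip [0.49708374 0.12254798 0.0735    ]
pos [ 0.3465 -0.5723  0.2231] yaw -13.49 tilt 0.14 F [-0.  -0.5  0.1] t 0.78 w 0.065 togo(tool) [-0.0456 -0.7102  0.0217]
```

```bash
python3 -m inch '[{"offset":[0,-0.06,0],"turn":[0,0,-1.3],"fingers":0.04},{"offset":[0,-0.06,0],"turn":[0,0,0],"fingers":0.04},{"offset":[0,-0.06,0],"turn":[0,0,0],"fingers":0.04},{"offset":[0,-0.06,0],"turn":[0,0,0],"fingers":0.04},{"offset":[0,-0.06,0],"turn":[0,0,0],"fingers":0.04}]'
python3 -m inch '[{"offset":[-0.01,-0.06,0],"turn":[0,0,0],"fingers":0.04},{"offset":[-0.01,-0.06,0],"turn":[0,0,0],"fingers":0.04},{"offset":[-0.01,-0.06,0],"turn":[0,0,0],"fingers":0.04},{"offset":[-0.01,-0.06,0],"turn":[0,0,0],"fingers":0.04}]'
python3 - <<'E'
from h import *
A=np.array([.6154,.097,0]);M=R.from_euler('z',-12.3,degrees=True).as_matrix()
togo(A+M@[-.066-.055-.03,0,.2])
E
```

```text
time: 1.4
ee_pos: [0.4161, -0.2721, 0.2182]
eef_rot: [0.994, -0.107, -0.002, -0.001]
ft_force: [1.1, -0.8, -0.0]
width: 0.0401
time: 1.9
ee_pos: [0.4278, -0.0225, 0.2195]
eef_rot: [0.994, -0.106, -0.001, -0.0]
ft_force: [1.0, -0.9, -0.1]
width: 0.0398
pos [ 0.4278 -0.0225  0.2195] yaw -12.21 tilt 0.06 F [ 1.  -0.9 -0.1] t 1.9 w 0.0398 togo(tool) [ 0.0071 -0.1567  0.0195]
```

```bash
python3 -m inch '[{"offset":[0.002,-0.055,0],"turn":[0,0,0],"fingers":0.04},{"offset":[0.002,-0.055,0],"turn":[0,0,0],"fingers":0.04},{"offset":[-0.01,-0.045,0],"turn":[0,0,0],"fingers":0.04},{"offset":[0,0,0],"turn":[0,0,0],"fingers":0.04}]'
python3 - <<'E'
from h import *
A=np.array([.6154,.097,0]);M=R.from_euler('z',-12.3,degrees=True).as_matrix()
togo(A+M@[-.066-.055-.03,0,.2])
c=cam('wrist');im=r.camera('wrist').copy()
P=np.array([[-.121,.06,.081],[-.121,-.06,.081],[-.121,0,.0735],[-.148,.169,.06],[-.148,-.169,.06]])
px=proj(c,A+P@M.T);print(px.round())
for p in px: cv2.circle(im,tuple(int(a) for a in p.round()),3,(255,0,0),1)
save('w1.png',im)
E
```

```text
time: 2.4
ee_pos: [0.4542, 0.1402, 0.2209]
eef_rot: [0.995, -0.103, 0.001, -0.001]
ft_force: [-0.4, -1.2, -0.7]
width: 0.0401
pos [0.4542 0.1402 0.2209] yaw -11.82 tilt 0.16 F [-0.4 -1.2 -0.7] t 2.4 w 0.0401 togo(tool) [0.0156 0.008  0.021 ]
[[221. 139.]
 [362. 140.]
 [292. 138.]
 [112. 166.]
 [468. 168.]]
```

View pics/w1.png

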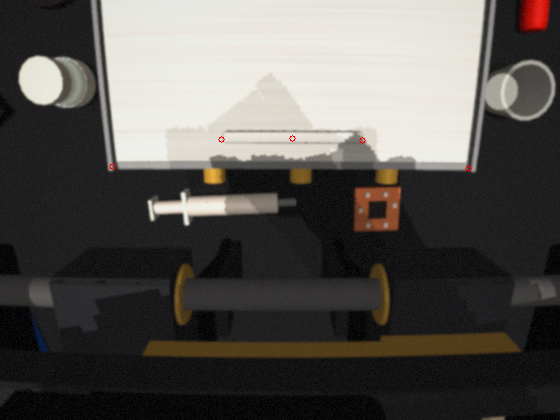

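```bash
python3 -m inch '[{"offset":[0.008,0.008,0.05],"turn":[0,0,0],"fingers":0.04},{"offset":[0.008,0,0.05],"turn":[0,0,0.3],"fingers":0.04},{"offset":[0,0,0.035],"turn":[0,0,0],"fingers":0.04},{"offset":[0,0,0.006],"turn":[0,0,0],"fingers":0.04},{"offset":[0,0,0],"turn":[0,0,0],"fingers":0.04}]'
python3 - <<'E'
from h import *
A=np.array([.6154,.097,0]);M=R.from_euler('z',-12.3,degrees=True).as_matrix()
togo(A+M@[-.124-.012,0,.0725])
E
```

```text
time: 3.08
ee_pos: [0.4719, 0.1196, 0.078]
eef_rot: [0.994, -0.111, 0.003, 0.001]
ft_force: [0.0, -0.5, 0.7]
width: 0.0404
pos [0.4719 0.1196 0.078 ] yaw -12.76 tilt 0.42 F [ 0.  -0.5  0.7] t 3.08 w 0.0404 togo(tool) [ 0.0089 -0.0086  0.0056]
```

```bash
python3 -m inch '[{"offset":[0,-0.008,0.004],"turn":[0,0,0.0],"fingers":0.04},{"offset":[0.004,0,0.001],"turn":[0,0,-0.4],"fingers":0.04},{"offset":[0.006,0,0],"turn":[0,0,0],"fingers":0.04},{"offset":[0.008,0,0],"turn":[0,0,0],"fingers":0.04},{"offset":[0.01,0,0],"turn":[0,0,0],"fingers":0.04}]'
python3 - <<'E'
from h import *
A=np.array([.6154,.097,0]);M=R.from_euler('z',-12.3,degrees=True).as_matrix()
togo(A+M@[.022-.0095,0,.073])
E
```

```text
time: 3.7
ee_pos: [0.5043, 0.1218, 0.0765]
eef_rot: [0.994, -0.107, 0.006, 0.001]
ft_force: [-1.2, 0.6, -1.3]
width: 0.0399
pos [0.5043 0.1218 0.0765] yaw -12.33 tilt 0.67 F [-1.2  0.6 -1.3] t 3.7 w 0.0399 togo(tool) [0.1263 0.0004 0.0049]
```

```bash
python3 -m inch '[{"offset":[0.015,0,0.002],"turn":[0,0,0],"fingers":0.04},{"offset":[0.018,0,0.0015],"turn":[0,0,0],"fingers":0.04},{"offset":[0.018,0,0.001],"turn":[0,0,0],"fingers":0.04},{"offset":[0.018,0,0],"turn":[0,0,0],"fingers":0.04}]'
python3 - <<'E'
from h import *
A=np.array([.6154,.097,0]);M=R.from_euler('z',-12.3,degrees=True).as_matrix()
togo(A+M@[.022-.0095,0,.073])
E
```

```text
time: 4.2
ee_pos: [0.5761, 0.1058, 0.0722]
eef_rot: [0.994, -0.108, 0.005, 0.001]
ft_force: [-3.5, 0.8, 1.7]
width: 0.0402
pos [0.5761 0.1058 0.0722] yaw -12.37 tilt 0.63 F [-3.5  0.8  1.7] t 4.2 w 0.0402 togo(tool) [ 0.0528  0.0002 -0.0002]
```

```bash
python3 -m inch '[{"offset":[0.014,0,-0.001],"turn":[0,0,0],"fingers":0.04},{"offset":[0.013,0,0],"turn":[0,0,0],"fingers":0.04},{"offset":[0.011,0,0],"turn":[0,0,0],"fingers":0.04},{"offset":[0.006,0,0],"turn":[0,0,0],"fingers":0.04}]'
python3 - <<'E'
from h import *
A=np.array([.6154,.097,0]);M=R.from_euler('z',-12.3,degrees=True).as_matrix()
togo(A+M@[.022-.0095,0,.073])
E
```

```text
time: 4.7
ee_pos: [0.6175, 0.0961, 0.0719]
eef_rot: [0.994, -0.108, -0.001, 0.002]
ft_force: [-45.3, 0.8, 29.7]
width: 0.0399
pos [0.6175 0.0961 0.0719] yaw -12.35 tilt 0.3 F [-45.3   0.8  29.7] t 4.7 w 0.0399 togo(tool) [ 0.0103 -0.0004 -0.0011]
```

```bash
python3 -m inch '[{"offset":[-0.015,0,0],"turn":[0,0,0],"fingers":0.04},{"offset":[-0.02,0,-0.02],"turn":[0,0,0],"fingers":0.02},{"offset":[-0.05,0,-0.05],"turn":[0,0,0],"fingers":0},{"offset":[-0.05,0,-0.05],"turn":[0,0,0],"fingers":0},{"offset":[0,0,0],"turn":[0,0,0],"fingers":0}]'
python3 - <<'E'
from h import *
c=cam('wrist');save('w2.png',r.camera('wrist'))
for t in('disc_end','disc_handle'):
    for q in r.cut_out(t,'wrist')[:2]: print(t,q['score'],q['extent'])
togo([0,0,0])
K=cam('top');im=r.camera('top')
for q in r.cut_out('cover','top')[:1]:
    b=cv2.boxPoints(cv2.minAreaRect(np.argwhere(q['region'])[:,::-1].astype(np.float32)));print(q['score'],back(K,[b.mean(0)],.066))
A=np.array([.6154,.097,0]);M=R.from_euler('z',-12.3,degrees=True).as_matrix()
print('expect',A+M@[.077,0,.06]);
for y in(-.1,-.01,.08): print(y,proj(c,A+M@[-.035,y,.051]).round(),proj(c,A+M@[-.093,y,.051]).round())
E
```

```text
time: 5.32
ee_pos: [0.4966, 0.1236, 0.1847]
eef_rot: [0.994, -0.108, 0.0, 0.002]
ft_force: [0.5, -0.3, -0.6]
width: 0.0073
disc_end 0.83 [376.2, 88.8, 417.7, 189.5]
disc_handle 0.8 [375.4, 87.2, 414.6, 187.1]
disc_handle 0.26 [0.0, 0.4, 57.3, 51.2]
pos [0.4969 0.1212 0.1802] yaw -12.57 tilt 0.48 F [ 0.1 -1.  -0.3] t 5.47 w 0.002 togo(tool) [-0.4575  0.2254  0.1844]
0.72 [[0.6799417  0.08166734 0.066     ]]
expect [0.69063251 0.08059666 0.06      ]
-0.1 [[404.  89.]] [[399. 160.]]
-0.01 [[294.  88.]] [[294. 160.]]
0.08 [[183.  89.]] [[188. 160.]]
```

View pics/w2.png

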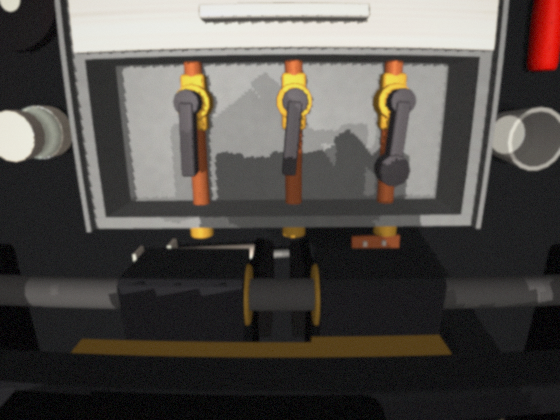

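```bash
python3 -m inch '[{"offset":[0,0.06,0],"turn":[0,0,0],"fingers":0},{"offset":[0,0.035,0],"turn":[0,0,0],"fingers":0},{"offset":[0,0,0],"turn":[0,0,0],"fingers":0},{"offset":[0,0,0],"turn":[0,0,0],"fingers":0}]'
python3 - <<'E'
from h import *
c=cam('wrist');im=r.camera('wrist');save('w3.png',im)
for q in r.cut_out('disc_end','wrist')[:1]: print(q['score'],q['extent'])
togo([0,0,0])
E
```

```text
time: 6.08
ee_pos: [0.4758, 0.0261, 0.1755]
eef_rot: [0.994, -0.11, -0.008, 0.001]
ft_force: [-0.2, -0.6, -0.5]
width: 0.0005
0.82 [264.5, 85.6, 293.8, 186.1]
pos [0.4757 0.0264 0.1756] yaw -12.52 tilt 0.95 F [ 0.3 -0.5 -0.8] t 6.17 w 0.0006 togo(tool) [-0.4558  0.1283  0.1835]
```

View pics/w3.png

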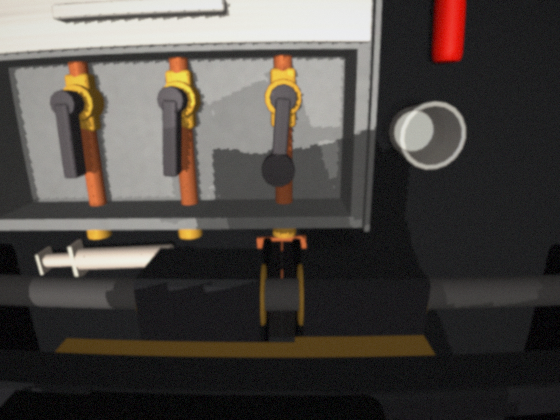

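```bash
python3 - <<'E'
from h import *
c=cam('wrist')
pairs=[((-.035,.08,.051),(67,100)),((-.035,-.01,.051),(173,97)),((-.035,-.1,.051),(284,96)),((-.148,-.169,.06),(367,229))]
v,e=fit(c,pairs);print(v,np.degrees(v[2]),e.round(1))
print('rays',back(c,[(67,100),(173,97),(284,96),(278,168)],.051).round(4))
A=np.array([*v[:2],0]);M=R.from_euler('z',v[2]).as_matrix()
d=M.T@(back(c,[(278,168)],.053)[0]-A);print('disc box',d, 'angle',np.arctan2(d[1]+.1,-(d[0]+.035)))
print('tcp box',M.T@(r.read_state()['ee_pos']-A))
togo(A+M@[-.11,-.14,.12])
E
```

```text
[ 0.60726588  0.09589454 -0.21241047] -12.170223599184437 [-4.3  0.1 -1.  -0.1  2.3 -0.7  1.1  4.7]
rays [[0.5891 0.1779 0.051 ]
 [0.5707 0.0927 0.051 ]
 [0.5519 0.0074 0.051 ]
 [0.497  0.0246 0.051 ]]
disc box [-0.09236368 -0.09296015  0.053     ] angle 0.12211246637019207
tcp box [-0.11393478 -0.09561665  0.17561203]
pos [0.4757 0.0264 0.1756] yaw -12.52 tilt 0.95 F [ 0.3 -0.5 -0.8] t 6.17 w 0.0006 togo(tool) [0.0051 0.0442 0.0557]
```

```bash
cat >> h.py <<'E'
A=np.array([.6073,.0959,0]);M=R.from_euler('z',-12.2,degrees=True).as_matrix()
def box(x,y,z):
    print('tcp box',(M.T@(r.read_state()['ee_pos']-A)).round(4)); togo(A+M@[x,y,z])
E
python3 -m inch '[{"offset":[0.01,0.035,0.03],"turn":[0,0,-0.3],"fingers":0},{"offset":[0.01,0,0.03],"turn":[0,0.9,0],"fingers":0},{"offset":[0,0,0.01],"turn":[0,0,0],"fingers":0},{"offset":[0,0,0],"turn":[0,0,0],"fingers":0}]'
python3 -c "
from h import *
box(-.094,-.131,.09)"
```

```text
time: 6.68
ee_pos: [0.4885, -0.0087, 0.1042]
eef_rot: [0.995, -0.103, 0.0, 0.001]
ft_force: [-0.3, 0.1, 0.6]
width: 0.0003
tcp box [-0.0941 -0.1273  0.1042]
pos [ 0.4885 -0.0087  0.1042] yaw -11.82 tilt 0.08 F [-0.3  0.1  0.6] t 6.67 w 0.0003 togo(tool) [0.     0.0036 0.0142]
```

```bash
python3 -m inch '[{"offset":[0,0.004,0.015],"turn":[0,0,0.3],"fingers":0},{"offset":[0,0,0],"turn":[0,0,0],"fingers":0},{"offset":[0,0,0],"turn":[0,0,0],"fingers":0}]'
python3 - <<'E'
from h import *
save('w4.png',r.camera('wrist'));box(-.094,-.131,.038)
c=cam('wrist');print(proj(c,A+np.array([[-.035,-.1,.051],[-.0926,-.093,.053],[-.13,-.155,.06],[-.094,-.131,.053]])@M.T).round())
E
```

```text
time: 7.05
ee_pos: [0.4885, -0.0119, 0.0901]
eef_rot: [0.994, -0.105, 0.001, 0.001]
ft_force: [-0.2, -0.2, -0.2]
width: 0.0003
tcp box [-0.0934 -0.1307  0.09  ]
pos [ 0.4884 -0.0121  0.09  ] yaw -12.07 tilt 0.14 F [ 0.  -0.4  0.3] t 7.1 w 0.0008 togo(tool) [-0.0007  0.0003  0.052 ]
[[228. 133.]
 [220. 230.]
 [321. 291.]
 [283. 233.]]
```

View pics/w4.png

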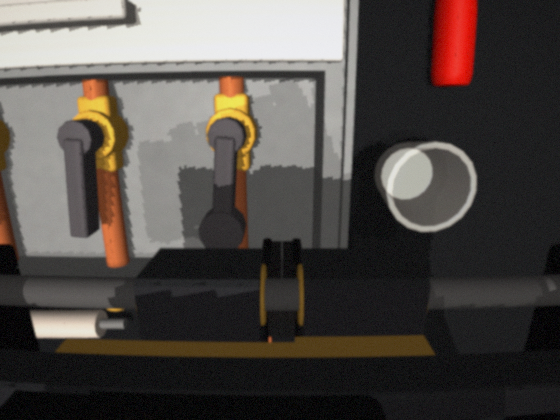

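```bash
python3 -m inch '[{"offset":[0,0,0.02],"turn":[0,0,0],"fingers":0},{"offset":[0,0,0.02],"turn":[0,0,0],"fingers":0},{"offset":[0,0,0.008],"turn":[0,0,0],"fingers":0},{"offset":[0,0,0],"turn":[0,0,0],"fingers":0}]'
python3 -c "
from h import *
box(-.094,-.131,.039)"
```

```text
time: 7.6
ee_pos: [0.4901, -0.0122, 0.0429]
eef_rot: [0.994, -0.105, 0.003, 0.001]
ft_force: [-0.5, -0.1, -0.2]
width: 0.0004
tcp box [-0.0917 -0.1304  0.0429]
pos [ 0.4901 -0.0122  0.0429] yaw -12.08 tilt 0.34 F [-0.5 -0.1 -0.2] t 7.6 w 0.0004 togo(tool) [-0.0023  0.0006  0.0039]
```

Now push the disc to the left.

```bash
python3 -m inch '[{"offset":[-0.001,-0.008,0.003],"turn":[0,0,0],"fingers":0},{"offset":[0,-0.01,0.001],"turn":[0,0,0],"fingers":0},{"offset":[0,-0.01,0],"turn":[0,0,0],"fingers":0},{"offset":[0,-0.01,0],"turn":[0,0,0],"fingers":0},{"offset":[0,0,0],"turn":[0,0,0],"fingers":0}]'
python3 -c "
from h import *
box(-.0915,-.078,.039)"
```

```text
time: 8.22
ee_pos: [0.4989, 0.0275, 0.0404]
eef_rot: [0.994, -0.105, 0.004, 0.001]
ft_force: [0.4, -0.2, -0.4]
width: 0.0002
tcp box [-0.0915 -0.0898  0.0404]
pos [0.4989 0.0275 0.0404] yaw -12.08 tilt 0.52 F [ 0.4 -0.2 -0.4] t 8.22 w 0.0002 togo(tool) [-0.     -0.0118  0.0014]
```

```bash
python3 -m inch '[{"offset":[0,-0.01,0],"turn":[0,0,0],"fingers":0},{"offset":[0.006,-0.006,0],"turn":[0,0,0],"fingers":0},{"offset":[0.007,-0.005,0],"turn":[0,0,0],"fingers":0},{"offset":[0,0,0],"turn":[0,0,0],"fingers":0}]'
python3 -c "
from h import *
box(-.058,-.053,.039)"
```

```text
time: 8.72
ee_pos: [0.5167, 0.0453, 0.0403]
eef_rot: [0.994, -0.106, 0.004, 0.002]
ft_force: [-0.5, -0.6, 0.1]
width: 0.0006
tcp box [-0.0778 -0.0686  0.0403]
pos [0.5167 0.0453 0.0403] yaw -12.15 tilt 0.47 F [-0.5 -0.6  0.1] t 8.72 w 0.0006 togo(tool) [ 0.0198 -0.0156  0.0014]
```

```bash
python3 -m inch '[{"offset":[0.005,-0.008,0],"turn":[0,0,0],"fingers":0},{"offset":[0.006,-0.007,0],"turn":[0,0,0],"fingers":0},{"offset":[0.006,0,0],"turn":[0,0,0],"fingers":0},{"offset":[0.005,0,0],"turn":[0,0,0],"fingers":0}]'
python3 - <<'E'
from h import *
save('w5.png',r.camera('wrist'));box(-.058,-.053,.039)
E
```

```text
time: 9.22
ee_pos: [0.5385, 0.0556, 0.0391]
eef_rot: [0.994, -0.106, -0.001, 0.003]
ft_force: [-27.8, 0.6, 17.8]
width: 0.0
tcp box [-0.059  -0.0542  0.039 ]
pos [0.5382 0.0554 0.039 ] yaw -12.15 tilt 0.38 F [-18.9   0.2  10.1] t 9.28 w 0.0004 togo(tool) [ 0.001  -0.0012  0.    ]
```

View pics/w5.png

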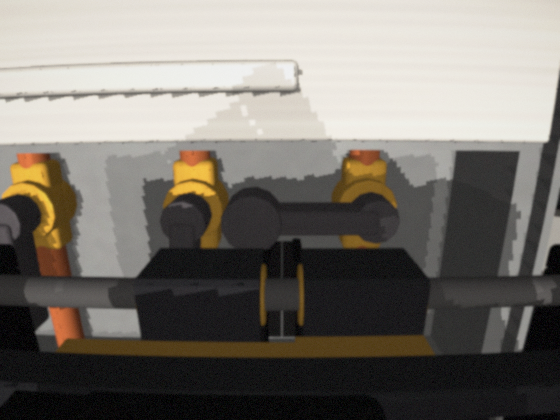

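```bash
python3 -m inch '[{"offset":[-0.008,0.002,0],"turn":[0,0,0],"fingers":0},{"offset":[-0.006,0.002,-0.01],"turn":[0,0,0],"fingers":0},{"offset":[0,0,-0.05],"turn":[0,0,0],"fingers":0},{"offset":[-0.02,0,-0.055],"turn":[0,0,0],"fingers":0},{"offset":[0,0,-0.02],"turn":[0,0,0],"fingers":0}]'
python3 -m inch '[{"offset":[0,0,0],"turn":[0,0,0],"fingers":0},{"offset":[0,0,0],"turn":[0,0,0],"fingers":0}]'
python3 - <<'E'
from h import *
c=cam('wrist');save('w6.png',r.camera('wrist'));box(0,0,.2)
print(proj(c,A+np.array([[-.035,-.1,.051],[-.035,-.042,.053]])@M.T).round())
E
```

```text
time: 9.9
ee_pos: [0.5041, 0.0604, 0.1796]
eef_rot: [0.994, -0.105, -0.0, 0.002]
ft_force: [0.2, -0.2, -1.0]
width: 0.0005
time: 10.15
ee_pos: [0.5053, 0.0603, 0.1815]
eef_rot: [0.994, -0.105, 0.003, 0.002]
ft_force: [0.5, -0.6, 0.3]
width: 0.0005
tcp box [-0.0922 -0.0563  0.1814]
pos [0.5053 0.0603 0.1814] yaw -12.1 tilt 0.32 F [-0.   0.1 -0.2] t 10.2 w 0.0004 togo(tool) [ 0.0924 -0.0561 -0.0183]
[[335. 127.]
 [264. 127.]]
```

View pics/w6.png

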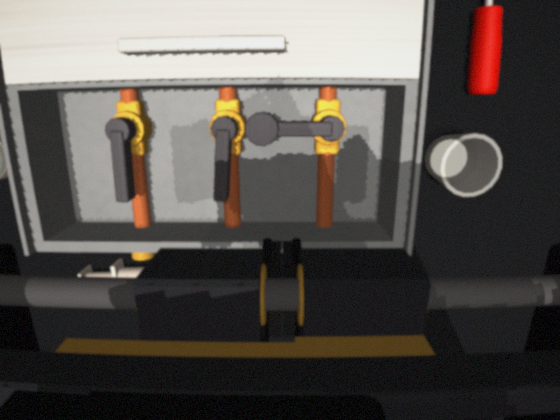

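```bash
python3 - <<'E'
from h import *
c=cam('wrist')
print('cover front edge box x',((back(c,[(222,82)],.066)-A)@M)[0].round(4),'lip front top',((back(c,[(202,51)],.081)-A)@M)[0].round(4),'(at stop: .004, .022)')
r.close_job()
E
```

```text
cover front edge box x [-0.0009 -0.0112  0.066 ] lip front top [ 0.0194 -0.0001  0.081 ] (at stop: .004, .022)
the job is handed in; nothing more can be done
```

The air to the paste dispenser should now be shut off: the cover is back at its rear stop and the disc handle is turned fully left against its stop. I handed the job in at about 10 s of the 51 s allowed; no verdict is reported back.

- **Cover:** I pushed it back by its lip until the force rose to about 45 N against the rear stop. The last picture puts its front edge and lip 3–5 mm short of their nominal place at the stop. That is within measuring error and well inside the 17 mm allowed.
- **Disc handle:** I pushed it round until it stopped, at about 28 N. In the last picture it points straight to the box's left, within a couple of degrees of shut.
- **Everything else:** The two plain handles look unmoved in the last picture, but I did not measure them. No move brought the arm near the loose items, though I took no final overview picture of them. The arm stands clear at 0.18 m height with no force on it.
- **Disagreement:** My first estimate of the box position, from the top camera, was about 8 mm too far back. I corrected it from the wrist camera before turning the handle.

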